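# Put the drift punch back in its slide-out rack

## Robot

A 6-joint arm with a two-finger parallel gripper is mounted at the origin on the work surface. World frame = base frame: x ahead of the robot, y to its left, z up, the work surface at z = 0. Lengths are in m, angles in rad, forces in N, time in s.
With the tool pointing down it reaches from about 0.375 to 0.9 m from the base axis. Payload 3.1 kg.
Tool frame: the origin (TCP) lies midway between the tips of the shut fingers; the grasp point (between the pads) lies 19 mm behind it; z points along the fingers, y is the line along which they close (so a half turn about z gives the same grasp; the last joint's range is limited). The gripper opens to 87 mm and grips with 3 to 60 N. Pads are 19 mm wide; open, the fingers measure 117 mm over their backs; the gripper's body (75 mm by 190 mm) begins 51 mm behind the grasp point.
Start: joints at [0.989, 0.527, 1.433, -0, 1.181, -0.178], TCP at [0.246, 0.575, 0.223] pointing down, gripper open.
Joint ranges: [-3.08, 3.08], [-0.75, 2.2], [0.22, 2.44], [-1.43, 4.57], [0, 2.65], [-2.85, 2.85]. Speed limits (rad/s): [2.79, 2.79, 3.14, 3.14, 3.14, 3.14].

## Interface

Orientations are given as a unit quaternion [x, y, z, w].
In Python, from rig import robot gives the robot as it stands.
- The arm moves only by the shell command python3 -m jog 'ROWS' [FORCE]. ROWS is a JSON object of lists of equal length, an entry for each row: "dp": the shift along the tool's x, y, z in mm, a list of three; "delta_rot": the turn, a rotation vector about the tool's x, y, z in rad, a list of three; "gripper": the opening, from -1 (shut) to 1 (fully open). A call has 1 to 12 rows; each row is the pose to reach, as a shift and turn from the pose commanded when the call began, along the tool's axes at that moment; what a row does not reach only later rows make up. A row lasts 1/10 s, in which the tool goes at most 50 mm and 8.59 degrees, less where a joint would pass 70% of its speed; a pose out of reach is approached as far as the arm can. A call with a gripper value outside its range is refused whole. The fingers move at their own pace and stop on an object; FORCE is the grip in N (left out, the last holds). Time passes only in rows, so rows that repeat a pose let the fingers close. It gives the time, the measured TCP pose, the force, the opening and the grip force at its end, in the units of the state.
- robot.get_obs(): the state, without advancing time (a new reading comes with each control period).
- robot.camera(name): name is "side" or "top"; returns the picture (400x640x3 uint8, red, green, blue); there is no depth.
- robot.camera_model(name): a dict with "fx", "fy", "cx", "cy" (pixels), "xyz" and "orientation" of the camera in the world. Camera axes: x right, y down, z forward; pixel columns grow to the right and rows downward; lengths in m; the calibration is good to about 2 mm. A picture is of the moment at which its call begins. camera_model takes no time and is no camera call.
- robot.hand_in(): hands the job in; it is judged then, once.
Trained networks look in the newest picture that a camera, given by its name, has taken for a name from the list of things; names that differ only in an ending like _2 or _b are one class to them, and where a whole thing is asked for, a point or a joint stands for the part that bears it (a point fixed in the world has none). Each returns a list of dicts, best first, with "score" (0 to 1); they miss things now and then, are a little off and sometimes report something else, mostly with a low value. They report only what shows in the picture. A call takes as long as a camera call. They do not tell look-alikes from the thing itself.
- robot.search_frame(name, camera): "rect" ([left, top, right, bottom] in pixels, round what is visible of it).
The state is a dict: "time": time; "q": joint angles; "joint_velocities": joint speeds; "joint_torque": joint torques, N m; "position": TCP position; "tool_rot": TCP orientation; "ft_force": force on the tool from outside, world axes, zero at the start; "moment": the same for the moment, N m; "grip_width": finger opening in m; "grip_force": force on a finger pad.
Only numpy, scipy, OpenCV 4.12 (cv2) and the standard library are available. Lean on these libraries where they do the work, as an engineer would, in place of code of your own. Each camera call takes 0.05 s, during which the arm holds its last target. There are 200 camera calls.

## Task

Take the drift punch out of the wooden tray and stand it in the empty cup of the slide-out rack, nose down and right on the bottom of the cup; lower it in, do not let it drop. You will have to change your grip on the way: the sloping V-rest is there for that. Then push the rack's carriage fully home, and leave the other things on the bench where they are.

Things in the scene. Friction and masses are not known exactly. Their poses are not given: they have to be found in the camera images.
- punch: the drift punch: octagonal plain steel bar, 20 mm across flats, 170 mm long, about 0.3 kg; its last 35 mm taper to a blunt round nose 12 mm across; the other end is the head (5 mm bevelled crown). Origin on its axis at mid-length (centre of mass 7 mm nearer the head); +x runs along the axis towards the head. Starts lying flat in the tray
- punch_nose (a point): centre of the punch's nose end face, 85 mm from the origin
- punch_head (a point): centre of the punch's head end face, 85 mm from the origin
- tray: the shallow open wooden tray in which the punch lies, fixed to the bench; outside 226 (x) by 146 (y) by 54 mm high, walls and floor 5 mm thick; origin under its centre at bench level. The punch lies roughly along its x, head towards +x
- rest: sloping plain steel rest fixed to the bench, to lay a bar in while changing grip: a 90-degree V-trough 100 mm long rising at 40 degrees towards the rest's +x, stop plate at its low end. The punch lies in it nose down, its upper 65 mm with the head free beyond the trough. Trough edges reach the punch's mid-line, 38 mm apart outside. Foot 130 by 90 mm; origin under it at bench level
- rest_stop (a point): the point of the rest's stop plate, 34 mm above the bench, that the nose centre of a punch lying in the trough touches; from here the axis of the lying punch runs up towards the rest's +x at 40 degrees. Axes as the rest's
- station: fixed bed of the slide-out rack: grey plate 290 by 120 mm with low side rails and, at its far (+x) end, an upright plate 168 mm tall carrying two keeper prongs 160 mm above the bench, which reach 86 mm towards -x, 46 mm clear between them. Origin at bench level under the cup's axis when the carriage is home. The carriage slides along its x
- carriage (a joint): how far the rack's carriage is pulled out, in m: 0 fully home (cup under the keeper prongs, at the end stop), up to 0.11; it grows towards the station's -x (the robot's side). It stays where it is left; sliding takes about 2 N
- cup_floor (a point): centre of the inside floor of the round dark steel cup that stands on the carriage, 28 mm above the bench; the cup is 40 mm across outside, 27 mm bore, 110 mm deep. The punch standing in it sticks out 60 mm. Axes as the station's
- cup_mouth (a point): centre of the cup's mouth, 138 mm above the bench
- push_face (a point): point in the middle of the face of the carriage's upright front plate (110 mm wide, from 14 to 100 mm above the bench), 75 mm above the bench, on the robot's side and 101 mm towards -x from the cup's axis; push here towards the station's +x to slide the carriage home
- chisel: a flat cold chisel, octagonal dark steel bar 20 mm thick and 175 mm long overall, lying on the bench; bystander, leave it alone
- bolt: a large hexagon-head steel bolt standing on its head, 33 mm across and 89 mm tall; bystander, leave it alone
- coupling: a short dark steel pipe coupling standing on end, outer diameter 52 mm, 35 mm high; bystander, leave it alone
- spraycan: an unlabelled aluminium spray can standing on the bench, diameter 66 mm, 190 mm tall; bystander, leave it alone
- mug: a white mug, diameter 80 mm, 90 mm tall; bystander, leave it alone
- hammer: a hammer lying on the bench, 280 mm long; bystander, leave it alone
- wirebrush: a brush lying on the bench, 220 mm long; bystander, leave it alone
Not all that is in view belongs to the job. What is shaped like the punch but orange or red is not meant.

How it is judged:
On the way, in this order (a step that is already met when the one before it is completed fails the run):
1. the punch stands nose down on the bottom of the cup while the carriage is still pulled out (horizontal distance between punch_nose and cup_floor below 0.012 m and z of punch_nose in the frame of cup_floor below 0.008 m and angle between punch's own x axis and vertical below 0.15 rad and height (world z) of punch_head above 0.15 m and value of joint carriage above 0.03 m), for 0.2 s.
2. the carriage is fully home (value of joint carriage below 0.007 m), for 0.2 s.
At the end, for the whole second after the job is handed in: The punch stands at rest nose down in the cup: nose within 8 mm of the cup's floor and 12 mm of its axis, leaning less than 0.15 rad; the carriage is within 7 mm of fully home (horizontal distance between punch_nose and cup_floor below 0.012 m and z of punch_nose in the frame of cup_floor below 0.008 m and angle between punch's own x axis and vertical below 0.15 rad and height (world z) of punch_head above 0.15 m and value of joint carriage below 0.007 m and linear speed of punch below 0.03 m/s and angular speed of punch below 0.3 rad/s); the robot touches nothing.
It fails at once if the punch is dropped into the cup (it moves faster than 0.45 m/s on its way down inside the cup) (horizontal distance between punch_nose and cup_floor below 0.02 m and z of punch_nose in the frame of cup_floor between 0.006 and 0.105 m and linear speed of punch above 0.45 m/s).
It fails at once if a bystander (chisel, bolt, coupling, spray can, mug, hammer or brush) is moved more than 30 mm (distance of any of chisel, bolt, coupling, spraycan, mug, hammer, wirebrush from where it was at the start of the episode above 0.03 m).
It also fails if it takes over 72 s, if anything falls off the work surface, if the arm or the gripper's body presses on something with over 40 N, if the wrist force passes 120 N, or if a joint passes its speed limit or range.

## Working session

There is one attempt and no reset: what is moved stays moved. The work goes in short steps, Python scripts to look and compute and a shell command to move; the robot and the scene stay as the last step left them, time stands still between calls to the robot, and variables do not carry over. Pictures are saved under pics/ and viewed, at most 12 in all, crops included, and the job is handed in when it is done.

```bash
ls; mkdir -p pics
python3 - <<'E'
from rig import robot
import cv2,json
o=robot.get_obs();print({k:o[k] for k in('time','position','tool_rot','grip_width')})
for c in('side','top'):
    im=robot.camera(c);cv2.imwrite(f'pics/{c}0.png',im[:,:,::-1]);print(c,robot.camera_model(c))
    for n in('punch','tray','rest','station','cup_mouth','carriage','chisel'):
        print(n,[( [round(v) for v in d['rect']],round(d['score'],2)) for d in robot.search_frame(n,c)][:4])
E
```

```text
pics
{'time': 0.0, 'position': array([0.24512875, 0.57413119, 0.22157149]), 'tool_rot': array([ 2.00526422e-01,  9.79687697e-01, -1.00750701e-03, -3.94852682e-04]), 'grip_width': 0.08701036265854394}
side {'fx': 403.1108815626514, 'fy': 403.1108815626514, 'cx': 321.4156673659223, 'cy': 201.0887742618844, 'xyz': array([-0.00466351, -1.08965313,  0.79250441]), 'orientation': array([ 0.84468588, -0.1791103 ,  0.11618358, -0.49084278])}
punch [([272, 241, 301, 274], 0.82), ([272, 179, 285, 186], 0.67), ([210, 170, 249, 177], 0.43)]
tray [([255, 165, 314, 200], 0.67), ([256, 161, 300, 174], 0.22)]
rest [([303, 202, 339, 234], 0.96), ([315, 285, 350, 339], 0.39)]
station [([332, 210, 438, 296], 0.79), ([314, 286, 347, 336], 0.53)]
cup_mouth [([342, 231, 404, 292], 0.78)]
carriage [([343, 232, 401, 289], 0.76), ([314, 285, 348, 335], 0.46)]
chisel [([346, 193, 373, 215], 0.75), ([330, 143, 345, 184], 0.54), ([377, 320, 476, 357], 0.39)]
top {'fx': 427.7210041987481, 'fy': 427.7210041987481, 'cx': 322.2777903556805, 'cy': 198.75163463348983, 'xyz': array([2.42193673e-01, 5.71208747e-04, 1.46347761e+00]), 'orientation': array([-0.69970219,  0.7079371 , -0.07076986,  0.06506558])}
punch [([191, 274, 241, 289], 0.69), ([152, 237, 160, 290], 0.68), ([331, 231, 371, 273], 0.6), ([210, 184, 217, 232], 0.56)]
tray [([189, 173, 236, 240], 0.82)]
rest [([288, 186, 325, 214], 0.82), ([472, 160, 500, 245], 0.47), ([210, 182, 216, 228], 0.22)]
station [([378, 123, 426, 219], 0.96)]
cup_mouth [([261, 143, 311, 154], 0.69), ([390, 167, 423, 212], 0.6), ([469, 162, 501, 247], 0.27)]
carriage [([389, 170, 428, 213], 0.61)]
chisel [([264, 144, 311, 153], 0.61), ([152, 163, 169, 227], 0.48)]
```

Run:
```python
import cv2,numpy as np
t=cv2.imread('pics/top0.png');s=cv2.imread('pics/side0.png')
a=cv2.resize(t[110:310,140:520],(798,420),interpolation=cv2.INTER_CUBIC)
cv2.imwrite('pics/t1.png',a)
b=cv2.resize(s[130:370,190:490],(750,600),interpolation=cv2.INTER_CUBIC)
cv2.imwrite('pics/s1.png',b)
```

```text
(no output)
```

View pics/t1.png

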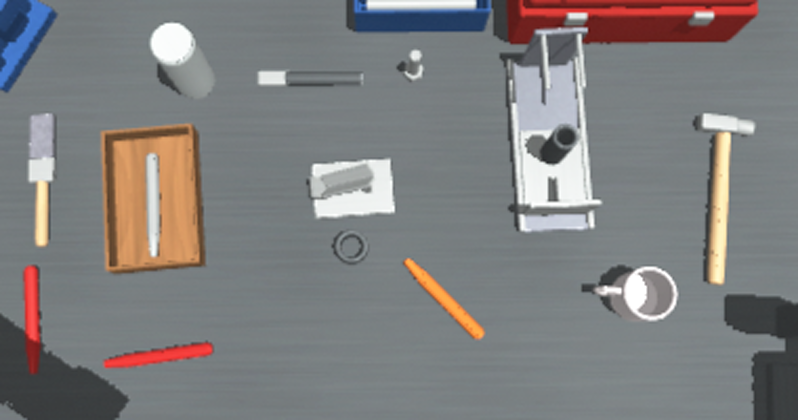

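View pics/s1.png

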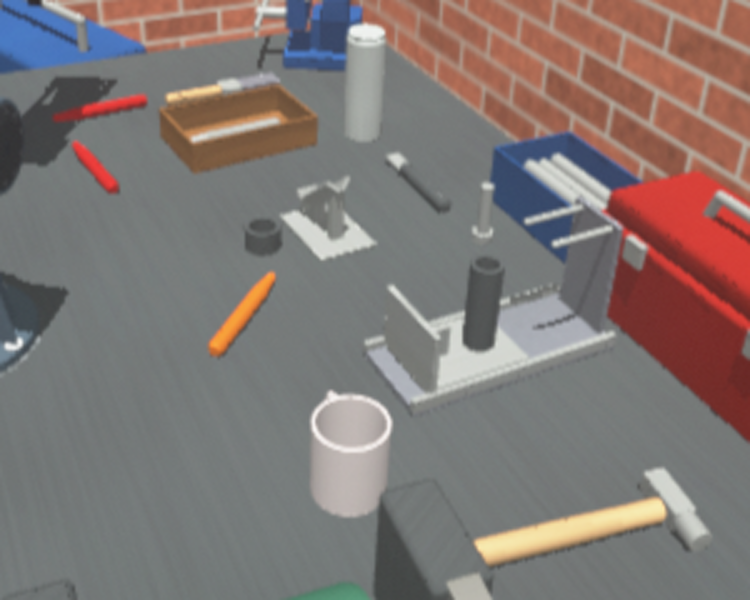

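Run:
```python
import cv2,numpy as np
def tile(im,x0,y0,w,h,k):
    a=cv2.resize(im[y0:y0+h,x0:x0+w],None,fx=k,fy=k,interpolation=cv2.INTER_CUBIC)
    for x in range(x0,x0+w):
        if x%10==0:
            cv2.line(a,(int((x-x0+.5)*k),0),(int((x-x0+.5)*k),5),(0,255,255),1);cv2.putText(a,str(x),(int((x-x0)*k),15),0,.35,(0,255,255),1)
    for y in range(y0,y0+h):
        if y%10==0:
            cv2.line(a,(0,int((y-y0+.5)*k)),(5,int((y-y0+.5)*k)),(0,255,255),1);cv2.putText(a,str(y),(7,int((y-y0+.5)*k)+4),0,.35,(0,255,255),1)
    return a
t=cv2.imread('pics/top0.png');s=cv2.imread('pics/side0.png')
def mosaic(f,*tl):
    M=np.zeros((600,800,3),np.uint8)
    for (x,y,a) in tl: M[y:y+a.shape[0],x:x+a.shape[1]]=a[:600-y,:800-x]
    cv2.imwrite(f,M)
mosaic('pics/m1.png',(0,0,tile(t,184,168,58,75,5)),(300,0,tile(t,284,182,46,34,10)),(0,380,tile(s,250,158,70,44,6)),(430,345,tile(s,298,196,46,42,6)))
mosaic('pics/m2.png',(0,0,tile(t,375,120,55,102,5.8)),(325,0,tile(s,330,203,110,94,4.3)))
```

```text
(no output)
```

View pics/m1.png

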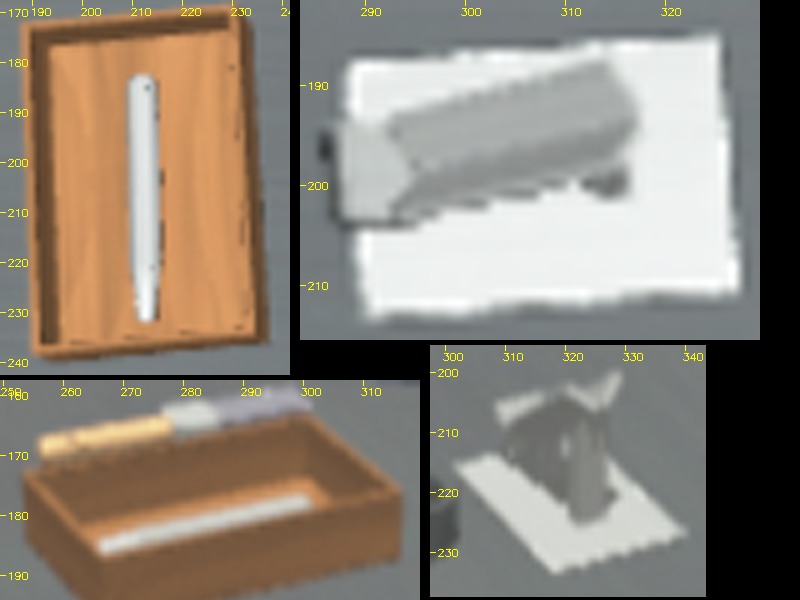

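View pics/m2.png

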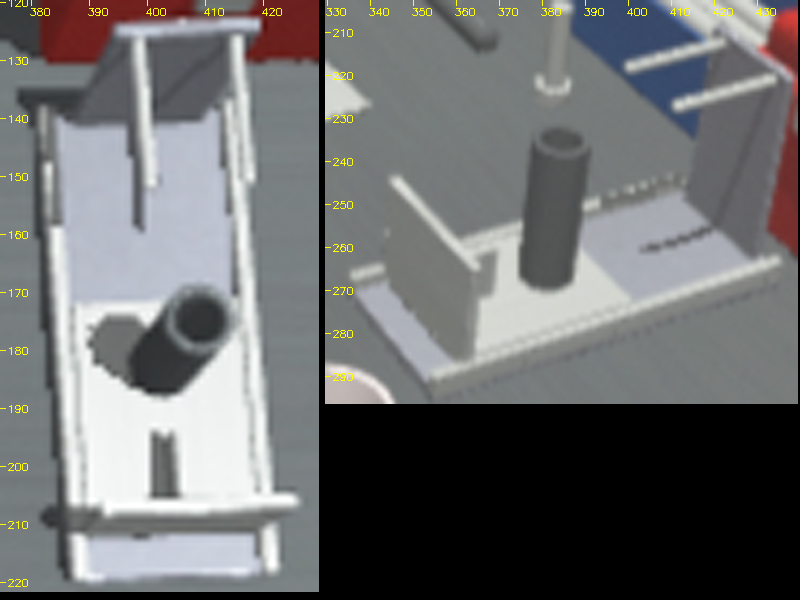

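```bash
cat > h.py <<'E'
import numpy as np,cv2
from rig import robot
from scipy.spatial.transform import Rotation as R
from scipy.optimize import least_squares
C={c:robot.camera_model(c) for c in('top','side')}
def proj(c,P):
    m=C[c];p=(np.atleast_2d(P)-m['xyz'])@R.from_quat(m['orientation']).as_matrix()
    return np.c_[m['fx']*p[:,0]/p[:,2]+m['cx'],m['fy']*p[:,1]/p[:,2]+m['cy']]
def tri(t,s):
    r=least_squares(lambda P:np.r_[proj('top',P)[0]-t,proj('side',P)[0]-s],[.5,.1,.05]);return r.x,np.sqrt(2*r.cost/4)
def ray(c,uv,z):
    m=C[c];d=R.from_quat(m['orientation']).apply([(uv[0]-m['cx'])/m['fx'],(uv[1]-m['cy'])/m['fy'],1])
    return m['xyz']+d*(z-m['xyz'][2])/d[2]
E
python3 - <<'E'
from h import *
np.set_printoptions(precision=4,suppress=True)
for n,z,l in(('tray',.054,[(187.9,171.9),(233.5,169.1),(237.1,235.5),(190.5,238.9)]),('foot',.005,[(288.2,187.5),(325.5,185.2),(327.5,210.8),(290.3,213.5)])):
    P=np.array([ray('top',p,z) for p in l]);print(n,P[:,:2].tolist(),P.mean(0),np.linalg.norm(np.roll(P,1,0)-P,axis=1))
for p in[(301.2,216),(318.3,233.5),(340.5,226.3)]:print('footside',ray('side',p,.005))
for n,t,s in(('head',(212.3,182.1),(301.5,177.5)),('nose',(212.9,231.9),(266.2,185.3)),('mouth',(409.3,174.3),(384.6,235.3)),('Vfar',(314,187.7),(328.8,200.5)),('Vnear',(316,198),(308.7,205.5)),
 ('plateL',(375+92/5.8-.5,120+510/5.8-.5),(345.8,244.4)),('plateR',(375+297/5.8-.5,120+500/5.8-.5),(363.2,264.8)),
 ('uprL',(375+117/5.8-.5,120+28/5.8-.5),(330+(715-325)/4.3-.5,203+30/4.3-.5)),('uprR',(375+257/5.8-.5,120+22/5.8-.5),(330+(790-325)/4.3-.5,203+75/4.3-.5)),
 ('prongL',(375+151/5.8-.5,120+185/5.8-.5),(330+(628-325)/4.3-.5,203+67/4.3-.5)),('prongR',(375+249/5.8-.5,120+180/5.8-.5),(330+(676-325)/4.3-.5,203+107/4.3-.5)),
 ('railnearR',(375+275/5.8-.5,120+570/5.8-.5),(330+(435-325)/4.3-.5,203+380/4.3-.5))):
    print(n,*tri(t,s))
E
```

```text
tray [[0.6144954171824126, 0.44199407225425397], [0.6226816921456554, 0.2878488171190254], [0.39635019206785194, 0.26982880063734893], [0.38691727171743906, 0.42264027055158876]] [0.5051 0.3556 0.054 ] [0.2284 0.1544 0.227  0.1531]
foot [[0.5675618363057525, 0.105410911460913], [0.5743849600018552, -0.024883349522606204], [0.48363627273482374, -0.030542216809751464], [0.4756412324295709, 0.09790927448113203]] [0.5253 0.037  0.005 ] [0.0922 0.1305 0.0909 0.1287]
footside [0.4752 0.0993 0.005 ]
footside [ 0.4863 -0.0314  0.005 ]
footside [ 0.5785 -0.0204  0.005 ]
head [0.5853 0.3659 0.0232] 0.02527126631652537
nose [0.4169 0.3571 0.0215] 0.9338982737659273
mouth [ 0.5774 -0.2914  0.1365] 0.012793385355664178
Vfar [0.5451 0.0143 0.1003] 0.07803250702179762
Vnear [0.4924 0.0143 0.0963] 4.355197378824721
plateL [ 0.4804 -0.2344  0.0934] 0.5631873911416585
plateR [ 0.4792 -0.3465  0.1   ] 0.3963897803118078
uprL [ 0.7345 -0.2461  0.1634] 0.3750262688555973
uprR [ 0.7369 -0.3233  0.1688] 0.0003475998778404176
prongL [ 0.6466 -0.262   0.1616] 0.11218318814683478
prongR [ 0.6489 -0.316   0.1605] 0.02875619118412767
railnearR [ 0.4541 -0.3526  0.0196] 0.12111594538208159
```

```bash
cat >> h.py <<'E'
def go(p,z,y):
    """rows from measured pose to TCP p, tool z dir, closing dir y"""
    o=robot.get_obs();R0=R.from_quat(o['tool_rot']);z=np.array(z,float);z/=np.linalg.norm(z);y=np.array(y,float);y-=z*(y@z);y/=np.linalg.norm(y)
    for s in(1,-1):
        T=R.from_matrix(np.c_[np.cross(s*y,z),s*y,z]);rv=(R0.inv()*T).as_rotvec()
        print('dp',np.round(R0.inv().apply(np.array(p)-o['position'])*1e3,1).tolist(),'rot',np.round(rv,3).tolist(),'n',round(np.linalg.norm(rv)/.15+1))
def st():
    o=robot.get_obs();np.set_printoptions(precision=3,suppress=True)
    print(round(o['time'],2),o['position'],'z',R.from_quat(o['tool_rot']).as_matrix()[:,2],'y',R.from_quat(o['tool_rot']).as_matrix()[:,1],'q',o['q'],'F',o['ft_force'],'w',round(o['grip_width'],4),'g',o['grip_force'])
E
python3 - <<'E'
from h import *
go([.549,.364,.12],[0,0,-1],[-.052,1,0])
E
```

```text
dp [-361.9, -74.6, 102.6] rot [0.0, -0.0, -0.456] n 4
dp [-361.9, -74.6, 102.6] rot [-0.0, -0.0, 2.686] n 19
```

The bar candidates in the top picture are:
- grey bar in the tray at (213,207)
- red bars at (156,263) and (216,279)
- orange bar at (351,252)
- chisel at (288,147)

The close crop shows the grey octagonal bar in the tray, with its tapered nose at (213,232) and its head at (212,182). I choose that one. The rest's stop plate is at column 288 and its high end is towards -y. The cup mouth is at (409,174) in the top picture and (385,235) in the side picture.

```bash
python3 -m jog '{"dp":[[-362,-75,103],[-362,-75,103],[-362,-75,103],[-362,-75,103],[-362,-75,103],[-362,-75,103],[-362,-75,103],[-362,-75,103],[-362,-75,103],[-362,-75,103],[-362,-75,103],[-362,-75,103]],"delta_rot":[[0,0,-0.456],[0,0,-0.456],[0,0,-0.456],[0,0,-0.456],[0,0,-0.456],[0,0,-0.456],[0,0,-0.456],[0,0,-0.456],[0,0,-0.456],[0,0,-0.456],[0,0,-0.456],[0,0,-0.456]],"gripper":[0.15,0.15,0.15,0.15,0.15,0.15,0.15,0.15,0.15,0.15,0.15,0.15]}' 40
python3 - <<'E'
from h import *
st();go([.549,.364,.008],[0,0,-1],[-.052,1,0])
E
```

```text
time: 2.0
position: [0.5478, 0.3647, 0.1201]
tool_rot: [-0.027, 1.0, 0.0, 0.0]
ft_force: [-0.5, 0.9, -0.0]
grip_width: 0.0498
grip_force: 0.0
2.0 [0.548 0.365 0.12 ] z [ 0.  0. -1.] y [-0.054  0.999  0.   ] q [ 0.418  0.69   1.431  0.     1.02  -1.207] F [-0.538  0.89  -0.018] w 0.0498 g 0.0
dp [-1.1, -0.8, 112.1] rot [0.0, 0.0, 0.002] n 1
dp [-1.1, -0.8, 112.1] rot [-0.0, 0.0, -3.139] n 22
```

```bash
python3 -m jog '{"dp":[[-1,-1,35],[-1,-1,70],[-1,-1,95],[-1,-1,105],[-1,-1,112],[-1,-1,112],[-1,-1,112],[-1,-1,112],[-1,-1,112],[-1,-1,112],[-1,-1,112]],"delta_rot":[[0,0,0],[0,0,0],[0,0,0],[0,0,0],[0,0,0],[0,0,0],[0,0,0],[0,0,0],[0,0,0],[0,0,0],[0,0,0]],"gripper":[0.15,0.15,0.15,0.15,0.15,0.15,-1,-1,-1,-1,-1]}' 50
python3 - <<'E'
from h import *
st()
E
```

```text
time: 3.1
position: [0.5506, 0.3633, 0.0083]
tool_rot: [-0.026, 1.0, 0.001, 0.001]
ft_force: [-0.6, 1.2, 1.6]
grip_width: 0.019
grip_force: 49.9
3.1 [0.551 0.363 0.008] z [ 0.002  0.002 -1.   ] y [-0.051  0.999  0.001] q [ 0.414  0.846  1.473  0.001  0.82  -1.209] F [-0.576  1.169  1.578] w 0.019 g 49.92405842989683
```

```bash
python3 -m jog '{"dp":[[0,0,-30],[0,0,-80],[0,0,-130],[0,0,-180],[0,0,-200],[0,0,-200],[0,0,-200]],"delta_rot":[[0,0,0],[0,0,0],[0,0,0],[0,0,0],[0,0,0],[0,0,0],[0,0,0]],"gripper":[-1,-1,-1,-1,-1,-1,-1]}' 60
cat >> h.py <<'E'
stop=np.array([.5214,.0934,.034]);c,s=np.cos(np.radians(40)),np.sin(np.radians(40))
rx=np.array([.058,-.998,0]);ry=np.array([.998,.058,0]);h=rx*c+[0,0,s];zt=rx*s-[0,0,c]
def lay(up,al,ax=.1347,off=.0067): return stop+(ax+al)*h+(off-up)*zt
E
python3 - <<'E'
from h import *
import cv2
st();go(lay(.08,.004),zt,ry);print(lay(.08,.004),lay(0,.004))
cv2.imwrite('pics/s2.png',cv2.resize(robot.camera('side')[80:230,200:380,::-1],None,fx=4,fy=4))
E
```

```text
time: 3.8
position: [0.5489, 0.3619, 0.2062]
tool_rot: [-0.026, 1.0, -0.001, -0.001]
ft_force: [-0.1, -0.1, -4.1]
grip_width: 0.0191
grip_force: 59.9
3.8 [0.549 0.362 0.206] z [-0.002 -0.001 -1.   ] y [-0.052  0.999 -0.001] q [ 0.413  0.59   1.36  -0.     1.194 -1.209] F [-0.11  -0.144 -4.115] w 0.0191 g 59.91164060309529
dp [41.1, -325.8, 27.3] rot [0.542, -0.548, 1.496] n 12
dp [41.1, -325.8, 27.3] rot [0.549, 0.542, -1.506] n 12
[0.525 0.034 0.179] [ 0.528 -0.017  0.118]
```

View pics/s2.png

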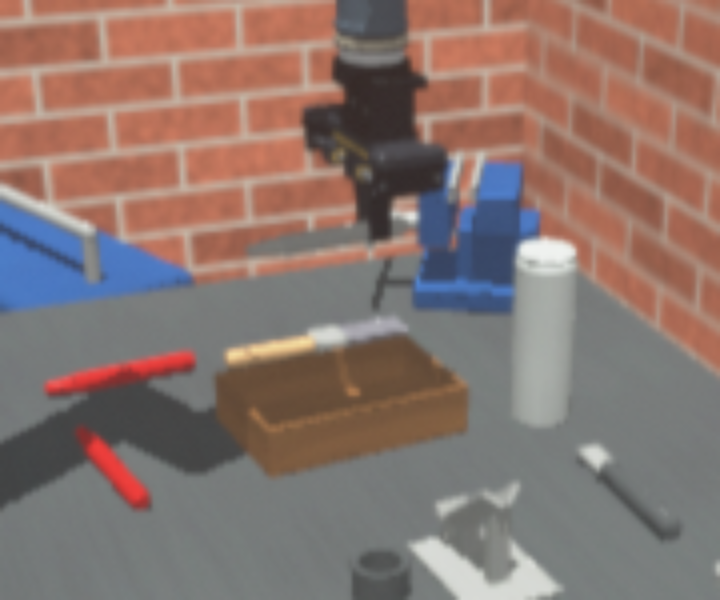

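```bash
python3 -m jog '{"dp":[[41,-30,0],[41,-60,0],[41,-90,0],[41,-120,0],[41,-150,0],[41,-180,0],[41,-210,0],[41,-240,0],[41,-270,0],[41,-300,0],[41,-326,0],[41,-326,0]],"delta_rot":[[0.542,-0.548,1.496],[0.542,-0.548,1.496],[0.542,-0.548,1.496],[0.542,-0.548,1.496],[0.542,-0.548,1.496],[0.542,-0.548,1.496],[0.542,-0.548,1.496],[0.542,-0.548,1.496],[0.542,-0.548,1.496],[0.542,-0.548,1.496],[0.542,-0.548,1.496],[0.542,-0.548,1.496]],"gripper":[-1,-1,-1,-1,-1,-1,-1,-1,-1,-1,-1,-1]}'; python3 -m jog '{"dp":[[0,0,0],[0,0,0],[0,0,0]],"delta_rot":[[0,0,0],[0,0,0],[0,0,0]],"gripper":[-1,-1,-1]}'
python3 - <<'E'
from h import *
st();go(lay(.05,.004),zt,ry);go(lay(.0,.004),zt,ry)
t=robot.camera('top');s=robot.camera('side')
M=np.zeros((600,800,3),np.uint8)
a=cv2.resize(t[160:240,270:350],None,fx=5,fy=5,interpolation=2);b=cv2.resize(s[140:260,270:350],None,fx=5,fy=5,interpolation=2)
M[:400,:400]=a;M[:600,400:800]=b
cv2.imwrite('pics/m3.png',M[:,:,::-1])
E
```

```text
time: 5.05
position: [0.5245, 0.0326, 0.204]
tool_rot: [0.646, 0.682, -0.237, 0.247]
ft_force: [-0.1, 1.1, -3.7]
grip_width: 0.019
grip_force: 59.9
time: 5.35
position: [0.5253, 0.0352, 0.2067]
tool_rot: [0.645, 0.684, -0.234, 0.248]
ft_force: [-0.0, 0.0, -3.6]
grip_width: 0.0193
grip_force: 59.9
5.35 [0.525 0.035 0.207] z [ 0.038 -0.64  -0.767] y [ 0.998  0.059 -0.   ] q [ 0.224  0.562  1.671 -0.757  1.172  0.565] F [-0.035  0.014 -3.638] w 0.0193 g 59.91228522732854
dp [16.9, -0.6, 51.5] rot [0.0, -0.001, 0.001] n 1
dp [16.9, -0.6, 51.5] rot [0.002, 0.001, -3.14] n 22
dp [16.8, -0.6, 101.5] rot [0.0, -0.001, 0.001] n 1
dp [16.8, -0.6, 101.5] rot [0.002, 0.001, -3.14] n 22
```

View pics/m3.png

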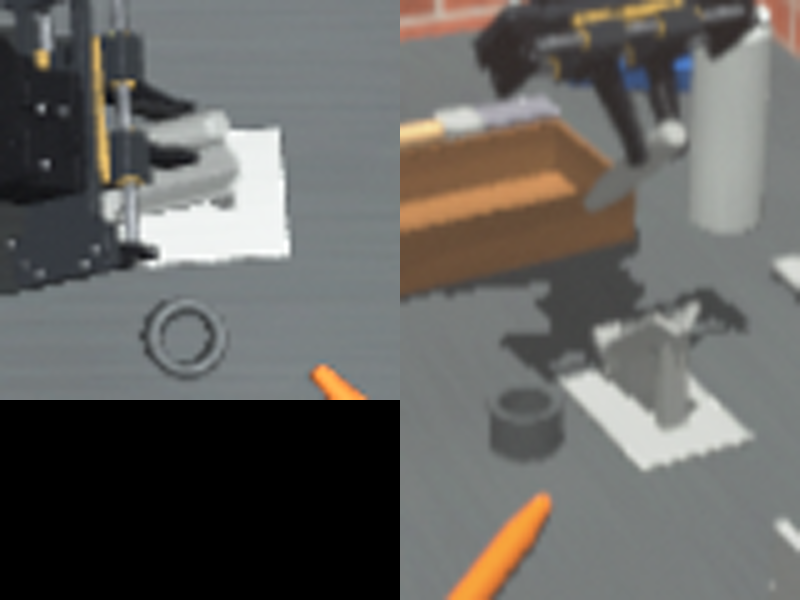

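Run:
```python
from h import *
o=robot.get_obs();T=o['position']
hd=T-.0067*zt+(.17-.1347)*h;ns=hd-.17*h
st();print(tri((312.5,183.9),(324.1,166.9)),hd,proj('top',hd),proj('side',hd),proj('side',ns))
```

```text
5.45 [0.526 0.035 0.207] z [ 0.039 -0.64  -0.767] y [0.998 0.059 0.001] q [ 0.224  0.561  1.67  -0.757  1.172  0.565] F [-0.608 -0.093 -2.72 ] w 0.019 g 59.91214983165264
(array([0.526, 0.018, 0.231]), np.float64(0.1862538113791692)) [0.527 0.013 0.235] [[314.13  183.637]] [[325.211 166.401]] [[307.744 180.109]]
```

```bash
python3 -m jog '{"dp":[[12.5,-0.5,30],[12.5,-0.5,60],[12.5,-0.5,80],[12.5,-0.5,88],[12.5,-0.5,92],[12.5,-0.5,95],[12.5,-0.5,97],[12.5,-0.5,97]],"delta_rot":[[0,0,0],[0,0,0],[0,0,0],[0,0,0],[0,0,0],[0,0,0],[0,0,0],[0,0,0]],"gripper":[-1,-1,-1,-1,-1,-1,-1,-1]}'
python3 - <<'E'
from h import *
st();go(lay(.0,.0,.143),zt,ry)
E
```

```text
time: 6.25
position: [0.5292, -0.0174, 0.1257]
tool_rot: [0.645, 0.684, -0.233, 0.249]
ft_force: [-0.3, -0.2, -2.9]
grip_width: 0.0193
grip_force: 59.9
6.25 [ 0.529 -0.017  0.126] z [ 0.04  -0.641 -0.767] y [0.998 0.059 0.003] q [ 0.128  0.678  1.759 -0.881  0.98   0.684] F [-0.305 -0.157 -2.902] w 0.0193 g 59.91245739161968
dp [1.0, -1.4, 5.5] rot [0.003, -0.001, -0.001] n 1
dp [1.0, -1.4, 5.5] rot [-0.002, -0.004, 3.14] n 22
```

```bash
python3 -m jog '{"dp":[[0,-1,2],[0,-1,3],[0,-1,4],[0,-1,4]],"delta_rot":[[0,0,0],[0,0,0],[0,0,0],[0,0,0]],"gripper":[-1,-1,-1,-1]}'; python3 -m jog '{"dp":[[0,0,1],[0,0,1.5],[0,0,1.5]],"delta_rot":[[0,0,0],[0,0,0],[0,0,0]],"gripper":[-1,-1,-1]}'
python3 - <<'E'
from h import *
st()
E
```

```text
time: 6.65
position: [0.528, -0.0203, 0.1221]
tool_rot: [0.645, 0.683, -0.234, 0.249]
ft_force: [-0.1, 0.5, -2.0]
grip_width: 0.0189
grip_force: 59.9
time: 6.95
position: [0.5287, -0.0211, 0.1211]
tool_rot: [0.645, 0.684, -0.233, 0.249]
ft_force: [1.1, 0.7, -0.8]
grip_width: 0.0193
grip_force: 59.9
6.95 [ 0.529 -0.021  0.121] z [ 0.04  -0.64  -0.767] y [0.998 0.059 0.003] q [ 0.121  0.684  1.766 -0.891  0.968  0.692] F [ 1.132  0.67  -0.844] w 0.0193 g 59.918896928429604
```

```bash
python3 -m jog '{"dp":[[0,0,1],[0,0,1.5],[0,0,1.5]],"delta_rot":[[0,0,0],[0,0,0],[0,0,0]],"gripper":[-1,-1,-1]}'; python3 -m jog '{"dp":[[0,0,0],[0,0,0],[0,0,0],[0,0,0]],"delta_rot":[[0,0,0],[0,0,0],[0,0,0],[0,0,0]],"gripper":[0,0,0,0]}'
python3 - <<'E'
from h import *
st()
E
```

```text
time: 7.25
position: [0.5292, -0.0219, 0.1202]
tool_rot: [0.645, 0.684, -0.233, 0.25]
ft_force: [2.1, 3.6, 2.4]
grip_width: 0.0192
grip_force: 59.9
time: 7.65
position: [0.5272, -0.0228, 0.1196]
tool_rot: [0.645, 0.683, -0.235, 0.249]
ft_force: [-0.0, 0.5, -0.4]
grip_width: 0.0403
grip_force: 0.0
7.65 [ 0.527 -0.023  0.12 ] z [ 0.037 -0.641 -0.766] y [ 0.998  0.057 -0.   ] q [ 0.118  0.687  1.768 -0.893  0.967  0.694] F [-0.01   0.485 -0.358] w 0.0403 g 0.0
```

```bash
python3 -m jog '{"dp":[[0,0,-30],[0,0,-80],[0,0,-130],[0,0,-130],[0,0,-130]],"delta_rot":[[0,0,0],[0,0,0],[0,0,0],[0,0,0],[0,0,0]],"gripper":[0,0,0,0,0]}'
python3 - <<'E'
from h import *
st();print(stop+.24*h);go([.532,-.09,.25],-h,ry)
E
```

```text
time: 8.15
position: [0.523, 0.0616, 0.2202]
tool_rot: [0.645, 0.684, -0.233, 0.25]
ft_force: [-0.1, -0.2, -0.0]
grip_width: 0.0433
grip_force: 0.0
8.15 [0.523 0.062 0.22 ] z [ 0.041 -0.641 -0.767] y [0.998 0.059 0.003] q [ 0.271  0.552  1.639 -0.73   1.226  0.567] F [-0.12  -0.233 -0.032] w 0.0433 g 0.0
[ 0.532 -0.09   0.188]
dp [-135.6, 0.1, 74.6] rot [0.003, 1.569, 0.002] n 11
dp [-135.6, 0.1, 74.6] rot [-2.219, 0.005, -2.222] n 22
```

```bash
python3 -m jog '{"dp":[[-136,0,75],[-136,0,75],[-136,0,75],[-136,0,75],[-136,0,75],[-136,0,75],[-136,0,75],[-136,0,75],[-136,0,75],[-136,0,75],[-136,0,75],[-136,0,75]],"delta_rot":[[0,1.57,0],[0,1.57,0],[0,1.57,0],[0,1.57,0],[0,1.57,0],[0,1.57,0],[0,1.57,0],[0,1.57,0],[0,1.57,0],[0,1.57,0],[0,1.57,0],[0,1.57,0]],"gripper":[0,0,0,0,0,0,0,0,0,0,0,0]}'
python3 - <<'E'
from h import *
st();go(stop+.24*h,-h,ry)
t=robot.camera('top');s=robot.camera('side')
M=np.zeros((600,800,3),np.uint8)
a=cv2.resize(t[160:240,270:350],None,fx=5,fy=5,interpolation=2);b=cv2.resize(s[140:260,270:350],None,fx=5,fy=5,interpolation=2)
M[:400,:400]=a;M[:600,400:800]=b
cv2.imwrite('pics/m4.png',M[:,:,::-1])
E
```

```text
time: 9.35
position: [0.53, -0.0936, 0.2449]
tool_rot: [0.624, 0.656, 0.291, -0.311]
ft_force: [0.2, 0.6, 0.2]
grip_width: 0.0437
grip_force: 0.0
9.35 [ 0.53  -0.094  0.245] z [-0.044  0.769 -0.638] y [ 0.999  0.052 -0.006] q [-0.719  0.645  1.484  0.586  1.691 -0.907] F [0.151 0.641 0.202] w 0.0437 g 0.0
dp [-41.4, 2.6, 38.8] rot [0.0, -0.006, -0.009] n 1
dp [-41.4, 2.6, 38.8] rot [-0.01, -0.0, 3.133] n 22
```

View pics/m4.png

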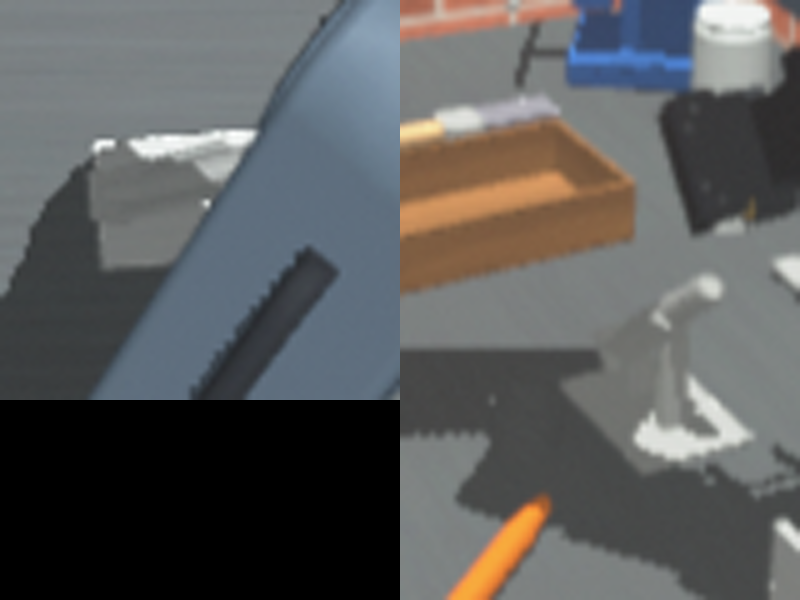

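Run:
```python
from h import *
print(proj('side',stop+.17*h),proj('side',stop+.16*h),proj('side',robot.get_obs()['position']))
```

```text
[[331.27489527 197.10359293]] [[330.1032081  197.78732454]] [[340.61655081 175.46108645]]
```

```bash
python3 -m jog '{"dp":[[-41,2.6,39],[-41,2.6,39],[-41,2.6,39],[-41,2.6,39]],"delta_rot":[[0,-0.006,-0.009],[0,-0.006,-0.009],[0,-0.006,-0.009],[0,-0.006,-0.009]],"gripper":[0,0,0,0]}'
python3 - <<'E'
from h import *
st();go(stop+.121*h,-h,ry)
E
```

```text
time: 9.85
position: [0.5347, -0.0869, 0.1945]
tool_rot: [0.619, 0.664, 0.29, -0.303]
ft_force: [0.3, -0.2, 0.5]
grip_width: 0.0437
grip_force: 0.0
9.85 [ 0.535 -0.087  0.194] z [-0.043  0.761 -0.648] y [0.998 0.065 0.01 ] q [-0.704  0.708  1.515  0.585  1.594 -0.97 ] F [ 0.264 -0.216  0.519] w 0.0437 g 0.0
dp [-5.9, -3.0, 120.7] rot [0.001, 0.006, 0.012] n 1
dp [-5.9, -3.0, 120.7] rot [-0.01, 0.002, -3.129] n 22
```

```bash
python3 -m jog '{"dp":[[-4,-2,0],[-5,-2,20],[-5,-2,20]],"delta_rot":[[0,0.003,0.006],[0,0.003,0.006],[0,0.003,0.006]],"gripper":[0,0,0]}'
python3 - <<'E'
from h import *
st();go(stop+.121*h,-h,ry)
E
```

```text
time: 10.15
position: [0.5308, -0.0744, 0.1763]
tool_rot: [0.621, 0.661, 0.29, -0.307]
ft_force: [-0.1, -0.3, -0.4]
grip_width: 0.0436
grip_force: 0.0
10.15 [ 0.531 -0.074  0.176] z [-0.045  0.764 -0.644] y [0.998 0.061 0.003] q [-0.693  0.727  1.548  0.593  1.552 -0.983] F [-0.07  -0.301 -0.407] w 0.0436 g 0.0
dp [-0.8, 0.4, 99.3] rot [-0.001, 0.001, 0.004] n 1
dp [-0.8, 0.4, 99.3] rot [-0.002, -0.001, -3.138] n 22
```

```bash
python3 -m jog '{"dp":[[-1,0.4,30],[-1,0.4,60],[-1,0.4,85],[-1,0.4,99],[-1,0.4,99],[-1,0.4,99]],"delta_rot":[[0,0,0],[0,0,0],[0,0,0],[0,0,0],[0,0,0],[0,0,0]],"gripper":[0,0,0,0,0,0]}'
python3 - <<'E'
from h import *
st();go(stop+.121*h,-h,ry)
E
```

```text
time: 10.75
position: [0.5287, -0.0015, 0.112]
tool_rot: [0.621, 0.661, 0.29, -0.305]
ft_force: [-0.5, -0.5, 0.6]
grip_width: 0.0432
grip_force: 0.0
10.75 [ 0.529 -0.002  0.112] z [-0.042  0.762 -0.646] y [0.998 0.06  0.006] q [-0.598  0.797  1.661  0.669  1.362 -1.04 ] F [-0.451 -0.477  0.553] w 0.0432 g 0.0
dp [1.5, -1.7, 2.1] rot [0.002, 0.004, 0.006] n 1
dp [1.5, -1.7, 2.1] rot [-0.006, 0.003, -3.136] n 22
```

```bash
python3 -m jog '{"dp":[[0.5,-1,0],[0.5,-1,0],[0.5,-1,0],[0.5,-1,0],[0.5,-1,0],[0.5,-1,0]],"delta_rot":[[0,0,0],[0,0,0],[0,0,0],[0,0,0],[0,0,0],[0,0,0]],"gripper":[-1,-1,-1,-1,-1,-1]}' 60
python3 - <<'E'
from h import *
st()
E
```

```text
time: 11.35
position: [0.5289, -0.0011, 0.1124]
tool_rot: [0.622, 0.661, 0.292, -0.304]
ft_force: [4.8, -0.7, 2.6]
grip_width: 0.0193
grip_force: 60.0
11.35 [ 0.529 -0.001  0.112] z [-0.039  0.763 -0.645] y [0.998 0.057 0.008] q [-0.598  0.796  1.663  0.672  1.359 -1.041] F [ 4.847 -0.669  2.558] w 0.0193 g 59.996233837809996
```

```bash
cat >> h.py <<'E'
# grasp at P0,q0 (measured when closed)
P0=np.array([.5289,-.0011,.1124]);R0=R.from_quat([.622,.661,.292,-.304])
off=R0.inv().apply(stop-P0);hb=R0.inv().apply(h)
Q=R.align_vectors([[0,0,1]],[h])[0]
RT=Q*R0
cup=np.array([.5774,-.2914])
def carry(x,y,z,yaw=0):
    T=R.from_euler('z',yaw)*RT;p=np.array([x,y,z])-T.apply(off)
    o=robot.get_obs();r=R.from_quat(o['tool_rot'])
    rv=(r.inv()*T).as_rotvec()
    print('TCP',p,'dp',np.round(r.inv().apply(p-o['position'])*1e3,1).tolist(),'rot',np.round(rv,3).tolist())
def nose():
    o=robot.get_obs();r=R.from_quat(o['tool_rot']);print('nose',o['position']+r.apply(off),'axis',r.apply(hb))
E
python3 -m jog '{"dp":[[20,0,0],[50,0,0],[100,0,0],[150,0,0],[150,0,0],[150,0,0]],"delta_rot":[[0,0,0],[0,0,0],[0,0,0],[0,0,0],[0,0,0],[0,0,0]],"gripper":[-1,-1,-1,-1,-1,-1]}'
python3 - <<'E'
from h import *
print(off,hb);st();nose();carry(*cup,.25)
E
```

```text
time: 11.95
position: [0.5193, 0.0963, 0.2258]
tool_rot: [0.621, 0.662, 0.288, -0.305]
ft_force: [0.1, -0.1, -3.1]
grip_width: 0.0195
grip_force: 60.0
[ 0.00126179 -0.00270555  0.12298027] [-0.00299882  0.00573696 -0.99979359]
11.95 [0.519 0.096 0.226] z [-0.046  0.76  -0.648] y [0.998 0.063 0.004] q [-0.453  0.575  1.716  0.735  1.424 -0.852] F [ 0.068 -0.118 -3.131] w 0.0195 g 59.99161770065257
nose [0.511 0.19  0.147] axis [ 0.052 -0.762  0.645]
TCP [ 0.579 -0.292  0.373] dp [-141.6, 35.9, -393.5] rot [-0.002, -0.869, -0.001]
```

```bash
sed -i 's/^off=.*/off=np.array([.0013,0,.123]);hb=np.array([-.003,0,-1.])/' h.py; sed -i 's/^RT=.*/RT=Q*R0/' h.py
python3 - <<'E'
from h import *
carry(*cup,.20)
E
```

```text
TCP [ 0.57675468 -0.29237395  0.32300132] dp [-179.7, 33.1, -361.1] rot [-0.002, -0.869, -0.001]
```

```bash
python3 -m jog '{"dp":[[0,5,-35],[-20,10,-70],[-40,15,-110],[-60,20,-150],[-80,25,-190],[-100,30,-230],[-120,33,-270],[-140,33,-310],[-160,33,-340],[-180,33,-361],[-180,33,-361],[-180,33,-361]],"delta_rot":[[0,0,0],[0,-0.1,0],[0,-0.2,0],[0,-0.3,0],[0,-0.4,0],[0,-0.5,0],[0,-0.6,0],[0,-0.7,0],[0,-0.8,0],[0,-0.869,0],[0,-0.869,0],[0,-0.869,0]],"gripper":[-1,-1,-1,-1,-1,-1,-1,-1,-1,-1,-1,-1]}'
python3 - <<'E'
from h import *
st();nose();carry(*cup,.18)
t=robot.camera('top');s=robot.camera('side')
M=np.zeros((600,800,3),np.uint8)
a=cv2.resize(t[120:220,370:440],None,fx=5,fy=5,interpolation=2);b=cv2.resize(s[150:300,340:430],None,fx=4,fy=4,interpolation=2)
M[:500,:350]=a;M[:600,400:760]=b
cv2.imwrite('pics/m5.png',M[:,:,::-1])
print(proj('side',np.r_[cup,.138]),proj('top',np.r_[cup,.138]))
E
```

```text
time: 13.15
position: [0.575, -0.2933, 0.3187]
tool_rot: [0.686, 0.727, 0.002, -0.003]
ft_force: [-0.4, -0.4, -3.8]
grip_width: 0.0196
grip_force: 60.0
13.15 [ 0.575 -0.293  0.319] z [-0.002  0.006 -1.   ] y [ 0.998  0.058 -0.001] q [-0.646  0.473  1.253  0.004  1.42  -0.705] F [-0.45  -0.386 -3.778] w 0.0196 g 59.99171088384173
nose [ 0.575 -0.291  0.196] axis [ 0.002 -0.009  1.   ]
TCP [ 0.577 -0.292  0.303] dp [0.7, 1.8, 15.7] rot [-0.007, -0.009, -0.005]
[[384.655 234.891]] [[409.414 174.155]]
```

View pics/m5.png

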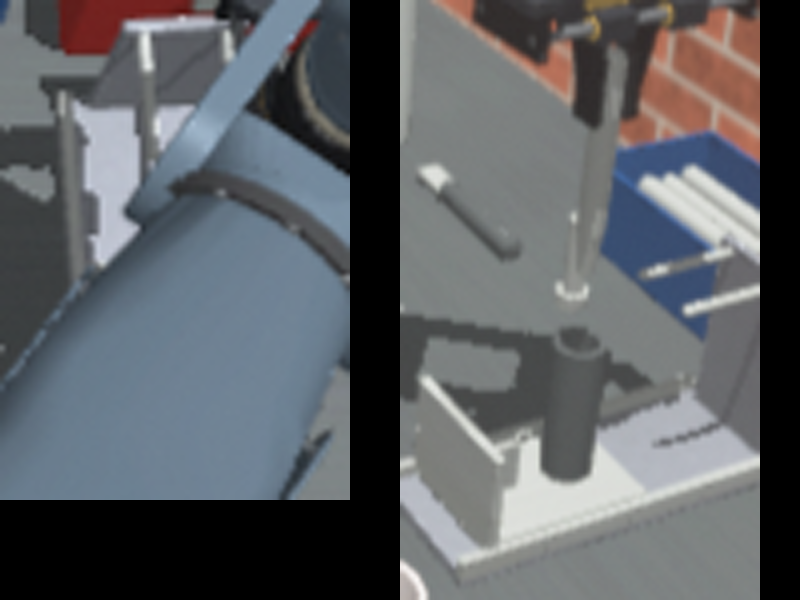

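Run:
```python
from h import *
o=robot.get_obs();r=R.from_quat(o['tool_rot']);n=o['position']+r.apply(off);a=r.apply(hb)
f=lambda p:((proj('side',p)[0]+.5-[340,150])*4+[400,0])
print(n,a,[f(n+k*a) for k in(0,.035,.1,.17)])
```

```text
[ 0.57558091 -0.29079796  0.19664073] [ 9.89819398e-06 -7.82602055e-03  9.99973876e-01] [array([586.0679681 , 272.73492438]), array([591.27717349, 230.07918931]), array([601.39358952, 147.24061213]), array([612.98265135,  52.34323051])]
```

```bash
python3 -m jog '{"dp":[[0.7,1.8,10],[0.7,1.8,20],[0.7,1.8,30],[0.7,1.8,40],[0.7,1.8,45],[0.7,1.8,45]],"delta_rot":[[-0.007,-0.006,0],[-0.007,-0.006,0],[-0.007,-0.006,0],[-0.007,-0.006,0],[-0.007,-0.006,0],[-0.007,-0.006,0]],"gripper":[-1,-1,-1,-1,-1,-1]}'
python3 - <<'E'
from h import *
st();nose();carry(*cup,.10)
s=robot.camera('side')
cv2.imwrite('pics/m6.png',cv2.resize(s[180:280,350:430,::-1],None,fx=6,fy=6,interpolation=2))
E
```

```text
time: 13.85
position: [0.5781, -0.2919, 0.2754]
tool_rot: [0.686, 0.728, 0.002, 0.004]
ft_force: [-0.7, 0.8, -3.8]
grip_width: 0.0198
grip_force: 60.0
13.85 [ 0.578 -0.292  0.275] z [ 0.009 -0.003 -1.   ] y [0.998 0.06  0.009] q [-0.642  0.504  1.318  0.003  1.31  -0.703] F [-0.694  0.818 -3.779] w 0.0198 g 59.99169510883803
nose [ 0.579 -0.291  0.152] axis [-0.009 -0.     1.   ]
TCP [ 0.577 -0.292  0.223] dp [-0.2, -1.8, 52.4] rot [0.003, 0.0, -0.003]
```

View pics/m6.png

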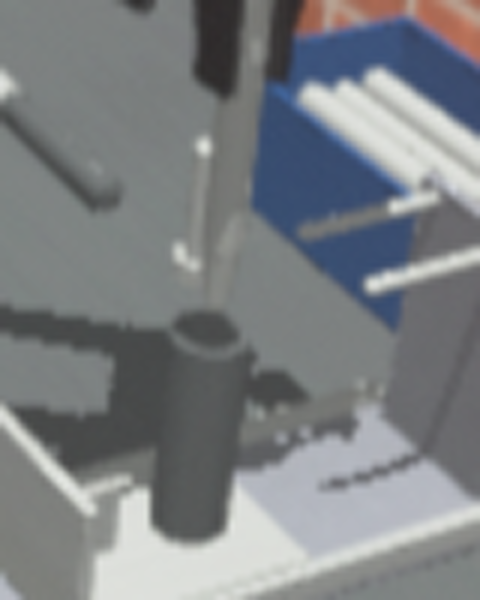

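```bash
python3 -m jog '{"dp":[[0,-2.5,0],[0,-2.5,10],[0,-2.5,20],[0,-2.5,30],[0,-2.5,38],[0,-2.5,45],[0,-2.5,45]],"delta_rot":[[0,0,0],[0,0,0],[0,0,0],[0,0,0],[0,0,0],[0,0,0],[0,0,0]],"gripper":[-1,-1,-1,-1,-1,-1,-1]}'
python3 - <<'E'
from h import *
st();nose();carry(*cup,.04)
E
```

```text
time: 14.6
position: [0.5759, -0.2922, 0.23]
tool_rot: [0.686, 0.728, 0.002, 0.004]
ft_force: [-0.5, 0.1, -4.2]
grip_width: 0.0194
grip_force: 60.0
14.6 [ 0.576 -0.292  0.23 ] z [ 0.009 -0.002 -1.   ] y [0.998 0.06  0.009] q [-0.644  0.545  1.377  0.004  1.212 -0.705] F [-0.514  0.146 -4.184] w 0.0194 g 59.991808455306455
nose [ 0.577 -0.291  0.107] axis [-0.009 -0.001  1.   ]
TCP [ 0.577 -0.292  0.163] dp [-0.1, 0.2, 67.0] rot [0.003, 0.0, -0.003]
```

```bash
python3 -m jog '{"dp":[[0,0,10],[0,0,20],[0,0,30],[0,0,40],[0,0,50],[0,0,58],[0,0,62],[0,0,62]],"delta_rot":[[0,0.005,0],[0,0.005,0],[0,0,0],[0,0,0],[0,0,0],[0,0,0],[0,0,0],[0,0,0]],"gripper":[-1,-1,-1,-1,-1,-1,-1,-1]}'
python3 - <<'E'
from h import *
st();nose()
E
```

```text
time: 15.4
position: [0.577, -0.2927, 0.1689]
tool_rot: [0.686, 0.728, 0.002, 0.005]
ft_force: [-0.7, -0.2, -3.2]
grip_width: 0.0195
grip_force: 60.0
15.4 [ 0.577 -0.293  0.169] z [ 0.01  -0.003 -1.   ] y [0.998 0.06  0.01 ] q [-0.643  0.613  1.434  0.004  1.085 -0.705] F [-0.666 -0.161 -3.217] w 0.0195 g 59.991754638249404
nose [ 0.578 -0.292  0.046] axis [-0.01  0.    1.  ]
```

```bash
python3 -m jog '{"dp":[[0,0,5],[0,0,10],[0,0,13],[0,0,14],[0,0,14]],"delta_rot":[[0,0,0],[0,0,0],[0,0,0],[0,0,0],[0,0,0]],"gripper":[-1,-1,-1,-1,-1]}'; python3 -m jog '{"dp":[[0,0,1.5],[0,0,3],[0,0,3]],"delta_rot":[[0,0,0],[0,0,0],[0,0,0]],"gripper":[-1,-1,-1]}';python3 - <<'E'
from h import *
st();nose()
E
```

```text
time: 15.9
position: [0.5774, -0.2929, 0.1556]
tool_rot: [0.686, 0.728, 0.002, 0.005]
ft_force: [0.2, 0.3, -4.5]
grip_width: 0.0195
grip_force: 60.0
time: 16.2
position: [0.5774, -0.2929, 0.1526]
tool_rot: [0.686, 0.728, 0.002, 0.005]
ft_force: [-0.5, -0.4, -4.2]
grip_width: 0.0194
grip_force: 60.0
16.2 [ 0.577 -0.293  0.153] z [ 0.011 -0.004 -1.   ] y [0.998 0.06  0.011] q [-0.643  0.633  1.447  0.004  1.051 -0.705] F [-0.455 -0.381 -4.243] w 0.0194 g 59.99170884861087
nose [ 0.579 -0.292  0.03 ] axis [-0.011  0.001  1.   ]
```

```bash
python3 -m jog '{"dp":[[0,0,1],[0,0,2],[0,0,2]],"delta_rot":[[0,0,0],[0,0,0],[0,0,0]],"gripper":[-1,-1,-1]}'; python3 -m jog '{"dp":[[0,0,1],[0,0,2],[0,0,2]],"delta_rot":[[0,0,0],[0,0,0],[0,0,0]],"gripper":[-1,-1,-1]}'
```

```text
time: 16.5
position: [0.5774, -0.293, 0.1506]
tool_rot: [0.686, 0.728, 0.002, 0.005]
ft_force: [-0.7, 0.1, -3.2]
grip_width: 0.0197
grip_force: 60.0
time: 16.8
position: [0.5777, -0.2931, 0.1493]
tool_rot: [0.685, 0.728, 0.002, 0.006]
ft_force: [-0.0, 0.4, -0.3]
grip_width: 0.0194
grip_force: 60.0
```

```bash
python3 -m jog '{"dp":[[0,0,1],[0,0,1],[0,0,1],[0,0,1],[0,0,1],[0,0,1]],"delta_rot":[[0,0,0],[0,0,0],[0,0,0],[0,0,0],[0,0,0],[0,0,0]],"gripper":[-1,-1,0,0,0,0]}'; python3 -m jog '{"dp":[[0,0,-20],[0,0,-50],[0,0,-90],[0,0,-120],[0,0,-120]],"delta_rot":[[0,0,0],[0,0,0],[0,0,0],[0,0,0],[0,0,0]],"gripper":[0,0,0,0,0]}'
python3 - <<'E'
from h import *
st();s=robot.camera('side')
cv2.imwrite('pics/m7.png',cv2.resize(s[200:300,335:435,::-1],None,fx=5,fy=5,interpolation=2))
d=np.array([1,.022,0]);go(np.array([.430,-.2937,.27]),[0,0,-1],[-.022,1,0])
E
```

```text
time: 17.4
position: [0.5776, -0.2931, 0.1475]
tool_rot: [0.686, 0.728, 0.002, 0.006]
ft_force: [-0.3, 0.3, 0.6]
grip_width: 0.0406
grip_force: 0.0
time: 17.9
position: [0.5788, -0.2944, 0.2733]
tool_rot: [0.685, 0.728, 0.003, 0.011]
ft_force: [0.1, -0.6, 0.4]
grip_width: 0.0431
grip_force: 0.0
17.9 [ 0.579 -0.294  0.273] z [ 0.02  -0.011 -1.   ] y [0.998 0.06  0.02 ] q [-0.644  0.503  1.327  0.004  1.288 -0.705] F [ 0.072 -0.617  0.372] w 0.0431 g 0.0
dp [8.6, -147.3, -1.9] rot [0.006, 0.019, -1.533] n 11
dp [8.6, -147.3, -1.9] rot [0.019, -0.006, 1.609] n 12
```

View pics/m7.png

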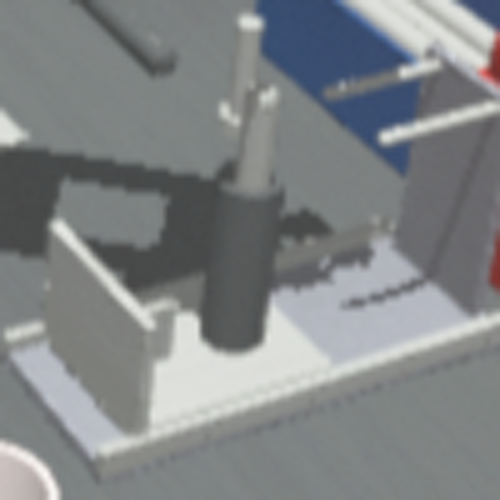

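```bash
python3 -m jog '{"dp":[[8,-147,-2],[8,-147,-2],[8,-147,-2],[8,-147,-2],[8,-147,-2],[8,-147,-2],[8,-147,-2],[8,-147,-2],[8,-147,-2],[8,-147,-2],[8,-147,-2],[8,-147,-2]],"delta_rot":[[0.019,-0.006,1.609],[0.019,-0.006,1.609],[0.019,-0.006,1.609],[0.019,-0.006,1.609],[0.019,-0.006,1.609],[0.019,-0.006,1.609],[0.019,-0.006,1.609],[0.019,-0.006,1.609],[0.019,-0.006,1.609],[0.019,-0.006,1.609],[0.019,-0.006,1.609],[0.019,-0.006,1.609]],"gripper":[-1,-1,-1,-1,-1,-1,-1,-1,-1,-1,-1,-1]}'
python3 - <<'E'
from h import *
st();go(np.array([.445,-.2937,.065]),[0,0,-1],[-.022,1,0])
print('mug rim far',ray('top',(140+648/2.1,110+267/2.1),.09),'left',ray('top',(140+620/2.1,110+292/2.1),.09),'handle',ray('top',(140+583/2.1,110+288/2.1),.05))
E
```

```text
time: 19.15
position: [0.4283, -0.2927, 0.2665]
tool_rot: [1.0, 0.011, -0.003, -0.003]
ft_force: [-0.2, 1.2, 0.8]
grip_width: 0.0005
grip_force: 0.0
19.15 [ 0.428 -0.293  0.267] z [-0.007  0.006 -1.   ] y [ 0.022 -1.    -0.006] q [-0.814  0.335  1.636 -0.001  1.18   0.735] F [-0.2    1.178  0.83 ] w 0.0005 g 0.0
dp [18.0, 2.5, 201.4] rot [-0.011, -0.009, -3.141] n 22
dp [18.0, 2.5, 201.4] rot [-0.006, 0.007, 0.0] n 1
mug rim far [ 0.379 -0.418  0.09 ] left [ 0.342 -0.372  0.09 ] handle [ 0.351 -0.325  0.05 ]
```

```bash
python3 -m jog '{"dp":[[16,2.5,50],[16,2.5,100],[16,2.5,150],[16,2.5,190],[16,2.5,201],[16,2.5,201],[16,2.5,201]],"delta_rot":[[-0.006,0.007,0],[-0.006,0.007,0],[-0.006,0.007,0],[-0.006,0.007,0],[-0.006,0.007,0],[-0.006,0.007,0],[-0.006,0.007,0]],"gripper":[-1,-1,-1,-1,-1,-1,-1]}'
python3 - <<'E'
from h import *
st();go(np.array([.525,-.2925,.065]),[0,0,-1],[.022,-1,0])
E
```

```text
time: 19.85
position: [0.4449, -0.2957, 0.0681]
tool_rot: [1.0, 0.011, 0.002, 0.002]
ft_force: [0.5, 0.2, 0.8]
grip_width: 0.0001
grip_force: 0.0
19.85 [ 0.445 -0.296  0.068] z [ 0.004 -0.004 -1.   ] y [ 0.023 -1.     0.004] q [-0.796  0.642  1.79  -0.     0.704  0.752] F [0.463 0.207 0.816] w 0.0001 g 0.0
dp [80.1, -1.4, 3.4] rot [0.004, -0.004, 0.001] n 1
dp [80.1, -1.4, 3.4] rot [0.006, 0.007, -3.141] n 22
```

```bash
python3 -m jog '{"dp":[[6,0,0],[12,0,0],[18,0,0],[23,0,0],[28,0,0],[33,0,0],[38,0,0],[44,0,0],[50,0,0],[56,0,0],[62,0,0],[68,0,0]],"delta_rot":[[0,0,0],[0,0,0],[0,0,0],[0,0,0],[0,0,0],[0,0,0],[0,0,0],[0,0,0],[0,0,0],[0,0,0],[0,0,0],[0,0,0]],"gripper":[-1,-1,-1,-1,-1,-1,-1,-1,-1,-1,-1,-1]}'; python3 -m jog '{"dp":[[5,0,0],[10,0,0],[15,0,0],[20,0,0],[24,0,0],[28,0,0],[32,0,0]],"delta_rot":[[0,0,0],[0,0,0],[0,0,0],[0,0,0],[0,0,0],[0,0,0],[0,0,0]],"gripper":[-1,-1,-1,-1,-1,-1,-1]}'
```

```text
time: 21.05
position: [0.5124, -0.2929, 0.0669]
tool_rot: [1.0, 0.011, 0.001, 0.001]
ft_force: [-2.2, 1.1, 1.2]
grip_width: 0.0003
grip_force: 1.1
time: 21.75
position: [0.5442, -0.2926, 0.0671]
tool_rot: [1.0, 0.011, 0.001, 0.001]
ft_force: [-2.3, 1.6, -0.8]
grip_width: 0.0006
grip_force: 1.2
```

```bash
python3 -m jog '{"dp":[[3,0,0],[6,0,0],[9,0,0],[12,0,0],[12,0,0]],"delta_rot":[[0,0,0],[0,0,0],[0,0,0],[0,0,0],[0,0,0]],"gripper":[-1,-1,-1,-1,-1]}'
python3 - <<'E'
from h import *
st();s=robot.camera('side')
cv2.imwrite('pics/m8.png',cv2.resize(s[190:300,335:445,::-1],None,fx=5,fy=5,interpolation=2))
E
```

```text
time: 22.25
position: [0.5503, -0.2925, 0.0672]
tool_rot: [1.0, 0.012, -0.005, 0.0]
ft_force: [-16.2, -3.2, 6.7]
grip_width: 0.0004
grip_force: 8.0
22.25 [ 0.55  -0.292  0.067] z [-0.01  -0.001 -1.   ] y [ 0.024 -1.     0.001] q [-0.664  0.728  1.547 -0.009  0.874  0.888] F [-16.23   -3.159   6.715] w 0.0004 g 7.952071036415873
```

View pics/m8.png

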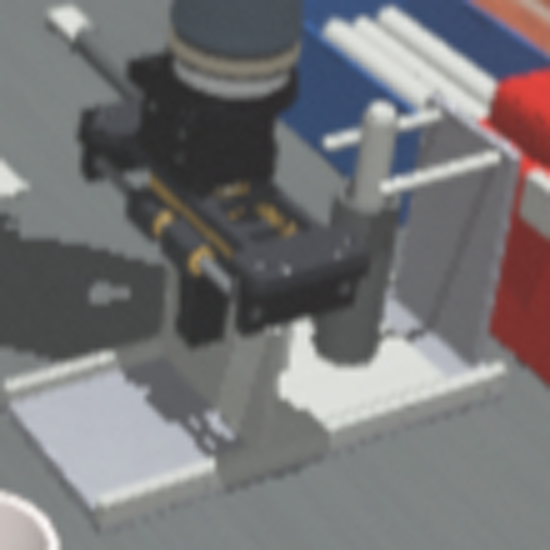

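```bash
python3 -m jog '{"dp":[[3,0,0],[5,0,0],[5,0,0],[5,0,0]],"delta_rot":[[0,0,0],[0,0,0],[0,0,0],[0,0,0]],"gripper":[-1,-1,-1,-1]}'; python3 -m jog '{"dp":[[-20,0,0],[-60,0,0],[-100,0,0],[-100,0,-60],[-100,0,-100],[-100,0,-100],[-100,0,-100]],"delta_rot":[[0,0,0],[0,0,0],[0,0,0],[0,0,0],[0,0,0],[0,0,0],[0,0,0]],"gripper":[-1,-1,-1,-1,-1,-1,-1]}'
python3 - <<'E'
from h import *
st();s=robot.camera('side');t=robot.camera('top')
M=np.zeros((600,800,3),np.uint8)
M[:550,:400]=cv2.resize(s[190:300,350:430],None,fx=5,fy=5,interpolation=2);M[:550,400:800]=cv2.resize(t[115:225,365:445],None,fx=5,fy=5,interpolation=2)
cv2.imwrite('pics/m9.png',M[:,:,::-1])
E
```

```text
time: 22.7
position: [0.5502, -0.2924, 0.0673]
tool_rot: [1.0, 0.013, -0.01, -0.001]
ft_force: [-26.6, -5.0, 12.5]
grip_width: -0.0
grip_force: 13.5
time: 23.4
position: [0.4627, -0.296, 0.1693]
tool_rot: [1.0, 0.011, 0.004, 0.004]
ft_force: [-0.4, -0.3, -1.0]
grip_width: 0.0003
grip_force: 0.0
23.4 [ 0.463 -0.296  0.169] z [ 0.008 -0.008 -1.   ] y [ 0.022 -1.     0.008] q [-0.773  0.493  1.686  0.     0.952  0.777] F [-0.408 -0.293 -0.995] w 0.0003 g 0.0
```

View pics/m9.png

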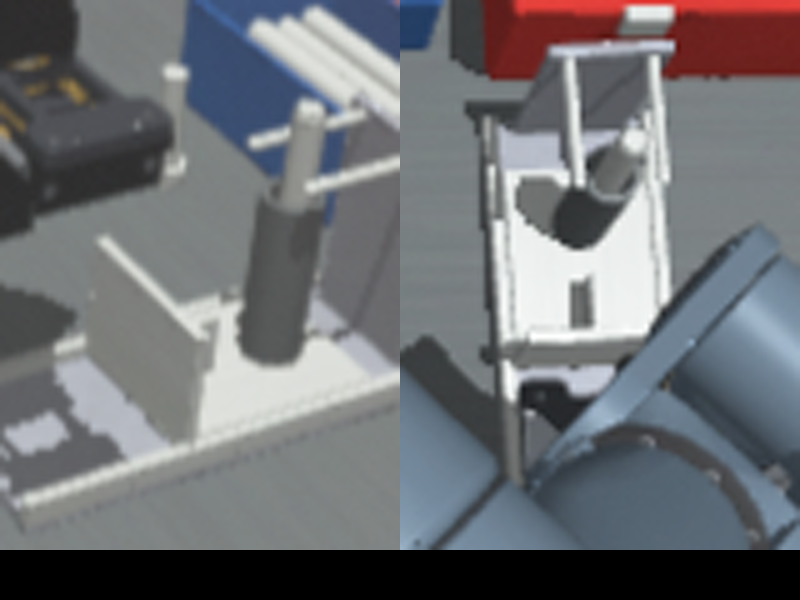

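The punch stands in the cup between the prongs, with its head at (300,110) in the left crop. The carriage is hard against its stop: it did not move when the push force rose from 16 to 27 N. The arm is clear of everything.

```bash
python3 -c "
from rig import robot
print(robot.hand_in())"
```

```text
the job is handed in; nothing more can be done
None
```

The job is handed in (it returned no verdict): the punch stands nose down on the bottom of the cup, the carriage is pushed against its end stop, no bystander was touched as far as I could see, and about 24 s of the 72 s were used.

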